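# Riddle the lamp parts

### The arm

A 6-joint arm with a two-finger parallel gripper is mounted at the origin on a cart in front of the work surface, level with it; the furniture and walls round the work are solid. World frame = base frame: x ahead of the robot, y to its left, z up, the work surface at z = 0. Lengths are in m, angles in degrees, forces in N, time in s.
With the tool pointing down it reaches from about 0.4 to 0.825 m from the base axis. Payload 7 kg.
Tool frame: the origin (TCP) lies on the centre line of the jaws, within the pads' length; the fingertips stand 25 mm ahead of it and the grasp point (between the pads) lies 6 mm ahead of it; z points along the fingers, y is the line along which they close (so a half turn about z gives the same grasp; the last joint's range is limited). The gripper opens to 85 mm and grips with 20 to 120 N. Pads are 22 mm wide; open, the fingers measure 114 mm over their backs; the gripper's body (76 mm by 85 mm) begins 54 mm behind the grasp point. The pads swing forward as they close: fully open they stand 13 mm farther back than shut.
Start: joints at [80.678, 20.546, 0.682, 0, -70.136, -16.507], TCP at [0.294, 0.608, 0.256] pointing down, gripper open.
Joint ranges: [-176.03, 176.03], [-82.01, 121.73], [-58.28, 71.71], [-173.87, 95.51], [-174.79, -0.11], [-173.66, 173.66]. Speed limits (degrees/s): [136.94, 136.94, 172.46, 180, 180, 180].

### API

Orientations are given as a 3x3 rotation matrix whose columns are the frame's x, y, z axes.
In Python, from rig import robot gives the robot as it stands.
- The arm moves only by the tool apply_moves, never from a script. Its argument "steps" is a list that holds one entry, the list of rows, each a list of 7 numbers: the opening, from -1 (shut) to 1 (fully open), then the shift along the world's x, y, z in mm, then the turn, a rotation vector about the world's x, y, z in rad. A call has 1 to 8 rows; each row is the pose to reach, as a shift and turn from the pose commanded when the call began; what a row does not reach only later rows make up. A row lasts 1/8 s, in which the tool goes at most 62.5 mm and 10.7 degrees, less where a joint would pass 70% of its speed; a pose out of reach is approached as far as the arm can. A call with a gripper value outside its range is refused whole. The fingers move at their own pace and stop on an object; "squeeze" is the grip in N (left out, the last holds). Time passes only in rows, so rows that repeat a pose let the fingers close. It gives the time, the measured TCP pose, the force, the opening and the grip force at its end, in the units of the state.
- robot.observe(): the state, without advancing time (a new reading comes with each control period).
- robot.get_image(name): name is "side" or "top" or "wrist"; returns (picture, depth): 420x560x3 uint8, red, green, blue; 420x560 float32, m along the optical axis (not along the pixel's ray), 0 where there is no reading.
- robot.camera_model(name): a dict with "fx", "fy", "cx", "cy" (pixels), "k1" (the pictures are not rectified: a ray, as slopes to the right and down, at radius r is drawn at 1 + k1 r^2 times it, then the intrinsics apply), "world_from_camera" (4x4, takes a point from camera to world coordinates). Camera axes: x right, y down, z forward; pixel columns grow to the right and rows downward; lengths in m; the calibration is good to about 2 mm. A picture is of the moment at which its call begins: read the wrist's pose just before it. camera_model takes no time and is no camera call; for the wrist camera it gives the pose at the moment of the call.
- robot.hand_in(): hands the job in; it is judged then, once.
The state is a dict: "time_s": time; "qpos": joint angles; "joint_vel": joint speeds; "joint_efforts": joint torques, N m; "tool_pos": TCP position; "tool_rot": TCP orientation; "force": force on the tool from outside, world axes, zero at the start; "torque": the same for the moment, N m; "grip_width": opening from 0.0 (shut) to 1.0 (fully open); "grasp_force": force on a finger pad.
Only numpy, scipy, OpenCV 4.12 (cv2) and the standard library are available. Lean on these libraries where they do the work, as an engineer would, in place of code of your own. Each camera call takes 0.05 s, during which the arm holds its last target. There are 200 camera calls.

### The job

Lift the loaded pan by its bail onto the deck of the riddle stand, with its mouth towards the grate, and let go of it without spilling anything. Then take the pan by its rear bar and tip it up, its front staying on the deck, so that the parts slide out onto the grate and both rubber buffers drop through into the bin; lower the pan flat onto the deck again and let go. Finally pick the ring that stayed on top off the grate and lay it flat on top of the black carton, leaving the other things on the benches alone.

Things in the scene. Friction and masses are not known exactly. Their poses are not given: they have to be found in the camera images.
- riddle: Riddle stand, fixed: grey steel box, a deck at one end, a square bar grate over a bin at the other. Origin on the bench under the front edge of the deck, on the centre line; +x is the pouring direction (deck to grate), z up. Round the grate, side walls (6 mm thick, y = +-81 mm) and the end wall (x = 159 mm) stand to 112 mm; bin floor at 4 mm.
- deck_edge (a point): Middle of the deck's front edge, on its top face, 115 mm above the bench; axes as the riddle stand. The deck is a flat level steel plate, 172 mm wide, that runs from here 140 mm back (-x). The grate begins below here, 35 mm lower.
- grate_mid (a point): Centre of the grate, at the top of its bars (80 mm above the bench). The grate is 156 x 156 mm; round steel bars 8 mm thick cross here, one along x and one along y, and more run along its edges, leaving 2 x 2 openings of 67 x 67 mm.
- pan: Aluminium tipping pan, loose, about 0.4 kg empty: flat floor 180 x 124 mm (3 mm thick), side and rear walls 42 mm high, 3 mm thick, no wall at the mouth. Origin on the underside of the floor at its centre; +x to the open mouth (at +90 mm), z up. A rigid steel bail spans it crosswise over the middle; a rigid round bar stands out at the rear.
- pan_bail (a point): Centre of the bail's crossbar, for carrying the pan: 12 mm thick along the pan's x, 16 mm high, 120 mm clear along the pan's y, centre 107 mm above the underside, over the pan's centre.
- pan_bar (a point): Centre of the rear bar, for tipping: round, 12 mm diameter, 80 mm long along the pan's y, 40 mm behind the rear wall and 46 mm above the underside (130 mm behind the pan's centre). The bar can turn between the fingers.
- pan_mouth (a point): Middle of the mouth's edge, on the underside of the floor. Parts begin to slide out when the pan is tipped by about 0.45 to 0.65 rad; the ring may stay leaning on the mouth or the deck's edge until the pan is nearly upright or nudges it on.
- buffer_1: Barrel-shaped black rubber buffer, 60 mm long, 44 mm diameter in the middle, with a small moulded flat at its -z side, 0.06 kg; it lies in the pan next to the mouth with its axis along the pan's length. Origin at its centre; x along its axis.
- buffer_2: The second buffer, the same as buffer_1, beside it.
- ring: White lamp trim ring, 0.03 kg: outer diameter 100 mm, rim about 11 mm wide and 9 mm thick, with a small black tab, 8 mm wide, at its -y side (to y = -54 mm). It lies flat in the pan behind the buffers. Origin on its underside, 4.5 mm from the ring's axis; z along its axis.
- carton: Black cardboard carton, loose, 0.5 kg, 90 x 101 mm and 70 mm high, with a flat top. Origin at the centre of its underside.
- ring_center (a point): True centre of the ring, on its axis, half way up its 9 mm thickness (4.5 mm along +y and +z from the ring's origin).
- black_tape: Bystander: roll of black tape, 60 mm diameter, 19 mm high; origin at the centre of its underside.
- bulb_box: Bystander: small orange carton standing on end, 46 x 63 mm, 105 mm high; origin at the centre of its underside.

How it is judged (in metres and radians):
On the way, in this order (a step that is already met when the one before it is completed fails the run):
1. the pan stands level on the deck, mouth towards the grate, with both buffers and the ring still in it, and the fingers have let go (z of pan in the frame of riddle between 0.109 and 0.122 m and x of pan_mouth in the frame of riddle between -0.06 and 0.08 m and y of pan_mouth in the frame of riddle between -0.05 and 0.05 m and y of pan in the frame of riddle between -0.05 and 0.05 m and angle between pan's own z axis and vertical below 0.06 rad and x of buffer_1 in the frame of pan between -0.09 and 0.1 m and y of buffer_1 in the frame of pan between -0.062 and 0.062 m and z of buffer_1 in the frame of pan between 0 and 0.06 m and x of buffer_2 in the frame of pan between -0.09 and 0.1 m and y of buffer_2 in the frame of pan between -0.062 and 0.062 m and z of buffer_2 in the frame of pan between 0 and 0.06 m and x of ring_center in the frame of pan between -0.09 and 0.1 m and y of ring_center in the frame of pan between -0.062 and 0.062 m and z of ring_center in the frame of pan between 0 and 0.06 m and contact force between the fingers and pan below 0.2 N), for 0.2 s.
2. the pan is tipped up by more than 0.5 rad, mouth down, held at its rear bar, while its front rests on the deck (angle between pan's own z axis and vertical above 0.5 rad and height (world z) of pan_bar above 0.2 m and contact force between pan and riddle above 0.1 N and distance between the grasp point and pan_bar below 0.05 m), for 0.1 s.
3. both buffers are in the bin under the grate, the ring is on top of the grate, and the pan is back flat on the deck and let go (x of buffer_1 in the frame of riddle between 0 and 0.156 m and y of buffer_1 in the frame of riddle between -0.078 and 0.078 m and z of buffer_1 in the frame of riddle between 0 and 0.06 m and x of buffer_2 in the frame of riddle between 0 and 0.156 m and y of buffer_2 in the frame of riddle between -0.078 and 0.078 m and z of buffer_2 in the frame of riddle between 0 and 0.06 m and x of ring_center in the frame of riddle between 0.02 and 0.156 m and y of ring_center in the frame of riddle between -0.078 and 0.078 m and z of ring_center in the frame of riddle between 0.075 and 0.135 m and z of pan in the frame of riddle between 0.109 and 0.122 m and x of pan_mouth in the frame of riddle between -0.06 and 0.08 m and y of pan_mouth in the frame of riddle between -0.05 and 0.05 m and y of pan in the frame of riddle between -0.05 and 0.05 m and angle between pan's own z axis and vertical below 0.06 rad and contact force between the fingers and pan below 0.2 N), for 0.2 s.
At the end, for the whole second after the job is handed in: The ring lies flat (within 0.1 rad) on top of the upright carton, centred within 30 mm, at rest; both buffers are in the bin below the grate; the empty pan stands flat on the deck, mouth towards the grate, its mouth edge between 60 mm behind and 80 mm ahead of the deck's front edge (z of ring_center in the frame of carton between 0.069 and 0.081 m and horizontal distance between ring_center and carton below 0.03 m and angle between the z axis of ring and the z axis of carton, either way round below 0.1 rad and angle between carton's own z axis and vertical below 0.1 rad and linear speed of each of ring, pan below 0.02 m/s and height (world z) of carton between -0.02 and 0.02 m and z of pan in the frame of riddle between 0.109 and 0.122 m and x of pan_mouth in the frame of riddle between -0.06 and 0.08 m and y of pan_mouth in the frame of riddle between -0.05 and 0.05 m and y of pan in the frame of riddle between -0.05 and 0.05 m and angle between pan's own z axis and vertical below 0.06 rad and x of buffer_1 in the frame of riddle between 0 and 0.156 m and y of buffer_1 in the frame of riddle between -0.078 and 0.078 m and z of buffer_1 in the frame of riddle between 0 and 0.06 m and x of buffer_2 in the frame of riddle between 0 and 0.156 m and y of buffer_2 in the frame of riddle between -0.078 and 0.078 m and z of buffer_2 in the frame of riddle between 0 and 0.06 m); the robot touches nothing.
It fails at once if the orange carton is pushed more than 40 mm (distance of bulb_box from where it was at the start of the episode above 0.04 m).
It fails at once if the black tape is pushed more than 40 mm (distance of black_tape from where it was at the start of the episode above 0.04 m).
It also fails if it takes over 72 s, if anything falls off the work surface, if the arm or the gripper's body presses on something with over 40 N, if the wrist force passes 120 N, or if a joint passes its speed limit or range.

## Working session

There is one attempt and no reset: what is moved stays moved. The work goes in short steps, Python scripts to look and compute and a tool call to move; the robot and the scene stay as the last step left them, time stands still between calls to the robot, and variables do not carry over. Pictures are saved under pics/ and viewed, at most 13 in all, crops included, and the job is handed in when it is done.

Besides the shell and the picture viewer there is one more tool, called after ">>>" as name(argument=value, ...), one argument or row to a line, values as JSON. apply_moves: Moves the arm, as the interface text tells. Its arguments: {"type":"object","properties":{"steps":{"type":"array","items":{"type":"array","items":{"type":"array","items":{"type":"number"}}}},"squeeze":{"type":"number"}},"required":["steps"]}

```bash
mkdir -p pics; ls
cat > h.py <<'E'
import numpy as np, cv2
from rig import robot
def snap(name,fn=None):
    m=robot.camera_model(name); im,d=robot.get_image(name)
    if fn: cv2.imwrite('pics/'+fn,im[:,:,::-1])
    return im,d,m
def cloud(d,m):
    h,w=d.shape; v,u=np.mgrid[0:h,0:w].astype(float)
    K=np.array([[m['fx'],0,m['cx']],[0,m['fy'],m['cy']],[0,0,1]])
    p=cv2.undistortPoints(np.stack([u.ravel(),v.ravel()],1)[:,None],K,np.array([m['k1'],0,0,0,0.]))[:,0].reshape(h,w,2)
    c=np.dstack([p[...,0]*d,p[...,1]*d,d]); T=np.array(m['world_from_camera'])
    P=c@T[:3,:3].T+T[:3,3]; P[d<=0]=np.nan
    return P
E
python3 - <<'E'
from h import *
a,d,m=snap('top'); np.savez('top.npz',P=cloud(d,m),im=a)
b,d2,m2=snap('side'); np.savez('side.npz',P=cloud(d2,m2),im=b)
cv2.imwrite('pics/top0.png',a[:,:,::-1]);cv2.imwrite('pics/side0.png',b[:,:,::-1])
print(robot.observe()); print(m,m2['world_from_camera'])
E
```

```text
pics
{'time_s': 0.1, 'qpos': array([ 8.06789620e+01,  2.05858902e+01,  6.37844191e-01, -1.93163724e-02,
       -7.01358569e+01, -1.65061263e+01]), 'joint_vel': array([-0.00432653, -0.19569988,  0.03087431,  0.05866741, -0.06739078,
        0.01273741]), 'joint_efforts': array([-6.55587173e-04, -5.84767413e+01,  2.94106328e+01,  6.95457727e+00,
       -3.18533952e-03,  1.44150266e-05]), 'tool_pos': array([0.29391538, 0.60719512, 0.25545969]), 'tool_rot': array([[ 9.00062341e-01, -4.35760805e-01, -5.50065809e-04],
       [-4.35761138e-01, -9.00061269e-01, -1.39367247e-03],
       [ 1.12214908e-04,  1.49408941e-03, -9.99998878e-01]]), 'force': array([0.33819979, 0.38199348, 0.02340221]), 'torque': array([-0.00026298, -0.02003489, -0.05313411]), 'grasp_force': 0.0, 'grip_width': 0.9982665786454702}
{'fx': 469.24897521276904, 'fy': 469.24897521276904, 'cx': 274.0155481254398, 'cy': 206.19748054947706, 'k1': 0.01754657316758353, 'world_from_camera': array([[ 0.01497172, -0.99745961,  0.06964324,  0.41911167],
       [-0.99947818, -0.01692301, -0.02751318,  0.41446956],
       [ 0.02862186, -0.06919498, -0.99719248,  1.16375393],
       [ 0.        ,  0.        ,  0.        ,  1.        ]])} [[ 0.84969089 -0.24384512  0.4675093   0.08838657]
 [-0.52726163 -0.38530548  0.75732085 -0.30844715]
 [-0.00453509 -0.88998834 -0.45596073  0.52503859]
 [ 0.          0.          0.          1.        ]]
```

View pics/top0.png

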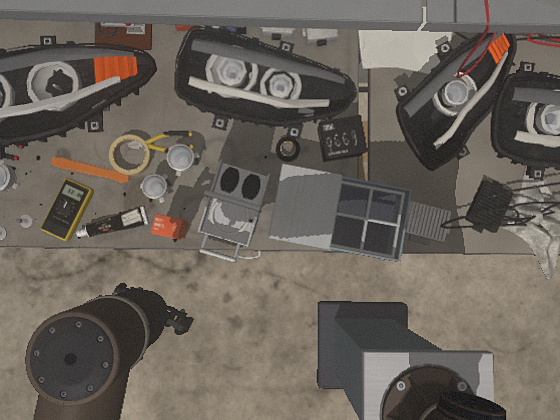

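View pics/side0.png

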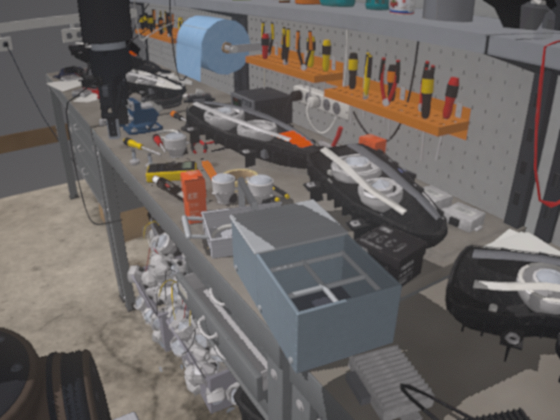

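The top view shows the pan at about (232,210), with its mouth upward and its rear bar at (228,257). The deck is around (305,205), the grate at (370,218), the carton at (341,139), the tape at (288,148) and the orange box at (167,226). I'll enlarge the work area.

Run:
```python
from h import *
z=np.load('top.npz'); P=z['P']; im=z['im']
c=im[115:270,150:420]; cv2.imwrite('pics/crop1.png',cv2.resize(c,None,fx=2.9,fy=2.9,interpolation=cv2.INTER_CUBIC)[:,:,::-1])
def box(name,zlo,zhi,u0,u1,v0,v1):
    Q=P[v0:v1,u0:u1].reshape(-1,3); Q=Q[(Q[:,2]>zlo)&(Q[:,2]<zhi)]
    r=cv2.minAreaRect(Q[:,:2].astype(np.float32)*1000)
    print(name,len(Q),r,'z',np.median(Q[:,2]),'mean',Q.mean(0)); return Q
box('deck',.108,.122,262,345,150,260)
box('riddle all',.10,.122,262,420,150,270)
box('grate',.072,.09,335,405,175,258)
box('carton',.06,.08,315,370,115,165)
box('tape',.01,.03,273,303,132,166)
box('orange',.09,.12,145,192,205,245)
box('bail',.095,.13,190,275,150,265)
box('bar',.035,.06,195,265,246,266)
box('panwalls',.034,.06,195,275,150,245)
```

```text
deck 4710 ((491.6629943847656, 297.45452880859375), (173.0286407470703, 172.26251220703125), 80.2348861694336) z 0.11312173789752089 mean [0.49309832 0.31357209 0.11313033]
riddle all 5358 ((480.53143310546875, 233.81634521484375), (302.17169189453125, 172.22979736328125), 80.11414337158203) z 0.11282602421666754 mean [0.49033957 0.29197141 0.11263879]
grate 1149 ((466.0823059082031, 165.69830322265625), (152.3257598876953, 163.1395263671875), 80.48413848876953) z 0.07820490098192634 mean [0.47086247 0.14922242 0.07856099]
carton 1660 ((671.3151245117188, 227.9949188232422), (105.20689392089844, 110.79185485839844), 10.96642780303955) z 0.06812257321178739 mean [0.66643487 0.22386984 0.06815925]
tape 323 ((642.6704711914062, 350.45660400390625), (58.84393310546875, 59.13032913208008), 68.56940460205078) z 0.016180992394264848 mean [0.6427625  0.35033366 0.01613406]
orange 576 ((444.52642822265625, 627.9290161132812), (63.21781921386719, 45.123355865478516), 78.33023834228516) z 0.10259521629246804 mean [0.44438447 0.62710421 0.10241776]
bail 442 ((493.6622619628906, 451.0643615722656), (189.91976928710938, 61.30599594116211), 57.816734313964844) z 0.11228829030216825 mean [0.48986991 0.45775563 0.11204552]
bar 254 ((381.8360290527344, 501.3551330566406), (37.815181732177734, 115.44471740722656), 0.807732880115509) z 0.047778097185303126 mean [0.38158411 0.50774948 0.04726558]
panwalls 1002 ((501.28411865234375, 507.8797302246094), (187.7168426513672, 208.4680938720703), 76.91127014160156) z 0.04081650929431302 mean [0.52526364 0.47716144 0.04070978]
```

View pics/crop1.png

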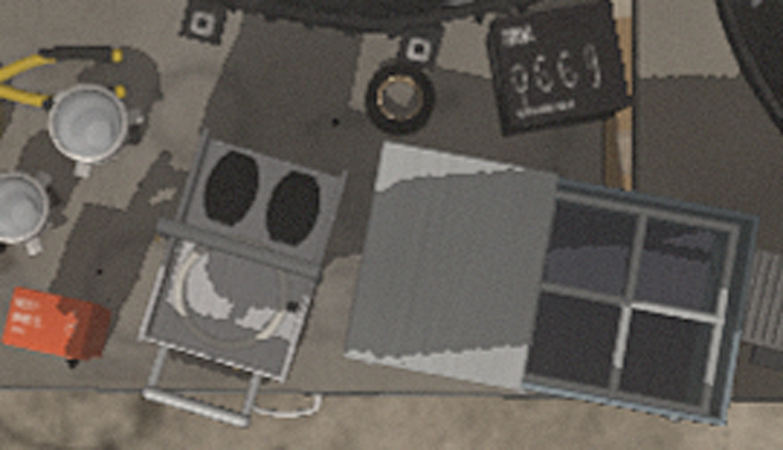

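The crop shows the bail's crossbar from (160,228) to (322,270), the rear bar from (145,395) to (250,420), and the mouth from (207,135) to (345,175). The deck's front edge runs from (555,173) to (525,390). I'll project these onto their known heights.

```bash
cat >> h.py <<'E'
def onplane(m,uv,z):
    K=np.array([[m['fx'],0,m['cx']],[0,m['fy'],m['cy']],[0,0,1]])
    p=cv2.undistortPoints(np.array(uv,float).reshape(-1,1,2),K,np.array([m['k1'],0,0,0,0.]))[:,0]
    T=np.array(m['world_from_camera']); r=np.c_[p,np.ones(len(p))]@T[:3,:3].T
    return T[:3,3]+r*((z-T[2,3])/r[:,2])[:,None]
E
python3 - <<'E'
from h import *
m=robot.camera_model('top')
def c(l): return np.array(l)/2.9+[150,115]
def pr(n,l,z):
    q=onplane(m,c(l),z)*1000; d=q[1]-q[0]; print(n,q[:,:2].round().tolist(),'mid',q.mean(0).round(),'yaw',np.degrees(np.arctan2(d[1],d[0])).round(1),'len',np.linalg.norm(d).round())
pr('bail',[(160,228),(322,270)],.113)
pr('bar',[(145,395),(250,420)],.050)
pr('mouthfloor',[(207,135),(345,175)],.04)
pr('rearwall',[(140,340),(282,380)],.042)
pr('deckfront',[(555,173),(525,390)],.115)
pr('deckback',[(383,142),(345,355)],.115)
pr('ringLR',[(165,290),(285,320)],.012)
pr('cartonTL-BR',[(490,40),(632,105)],.07)
E
```

```text
bail [[518.0, 540.0], [488.0, 415.0]] mid [503. 477. 113.] yaw -103.6 len 129.0
bar [[388.0, 556.0], [369.0, 471.0]] mid [378. 514.  50.] yaw -102.6 len 87.0
mouthfloor [[603.0, 512.0], [572.0, 397.0]] mid [588. 454.  40.] yaw -105.2 len 119.0
rearwall [[432.0, 563.0], [401.0, 446.0]] mid [417. 504.  42.] yaw -104.9 len 121.0
deckfront [[566.0, 234.0], [398.0, 257.0]] mid [482. 245. 115.] yaw 172.5 len 170.0
deckback [[588.0, 369.0], [422.0, 396.0]] mid [505. 382. 115.] yaw 170.8 len 168.0
ringLR [[475.0, 547.0], [451.0, 445.0]] mid [463. 496.  12.] yaw -103.1 len 104.0
cartonTL-BR [[681.0, 281.0], [630.0, 164.0]] mid [655. 222.  70.] yaw -113.7 len 128.0
```

>>> apply_moves(
  steps=[
    [[1, 26, -16, 0, 0, 0, -0.17], [1, 52, -32, 0, 0, 0, -0.345], [1, 78, -49, 0, 0, 0, -0.52], [1, 104, -65, 0, 0, 0, -0.69], [1, 130, -81, 0, 0, 0, -0.865], [1, 156, -98, 0, 0, 0, -1.04], [1, 183, -114, 0, 0, 0, -1.21], [1, 209, -130, 0, 0, 0, -1.382]],
  ],
  squeeze=80,
)

```text
time_s: 1.1
tool_pos: [0.5038, 0.4768, 0.2558]
tool_rot: [[-0.265, -0.964, -0.001], [-0.964, 0.265, -0.001], [0.001, 0.0, -1.0]]
force: [-1.2, 0.5, -0.2]
grip_width: 0.998
grasp_force: 0.0
```

Run:
```python
from h import *
a,d,m=snap('wrist','w1.png'); P=cloud(d,m); np.savez('w1.npz',P=P,im=a)
o=robot.observe(); print(o['tool_pos'],o['tool_rot'].round(3).tolist(),o['time_s'])
Q=P.reshape(-1,3); Q=Q[(Q[:,2]>.095)&(Q[:,2]<.13)&(Q[:,0]>.42)&(Q[:,0]<.58)&(Q[:,1]>.39)&(Q[:,1]<.56)]
print(len(Q),cv2.minAreaRect((Q[:,:2]*1000).astype(np.float32)),Q.mean(0),np.percentile(Q[:,2],[5,50,95]))
```

```text
[0.5062881  0.47480486 0.25557555] [[-0.274, -0.962, -0.0], [-0.962, 0.274, -0.002], [0.002, -0.0, -1.0]] 1.15
2345 ((494.7110595703125, 456.02862548828125), (188.19863891601562, 58.14564514160156), 57.74968719482422) [0.49077789 0.45693218 0.11535513] [0.11343279 0.11562853 0.11697705]
```

View pics/w1.png

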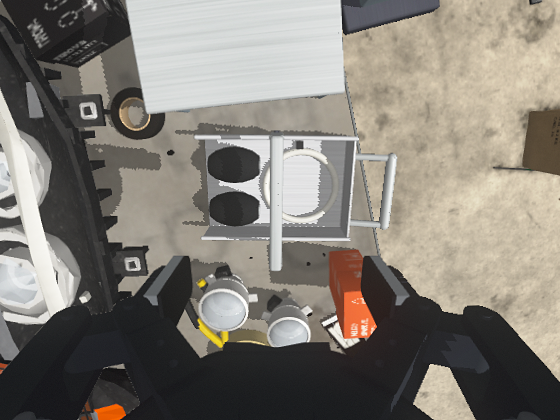

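The wrist view shows the bail from (277,134) to (276,270), with buffers at (233,165) and (233,209) and the ring at (302,185). The rear bar is at (389,190).

Run:
```python
from h import *
m=robot.camera_model('wrist')
for n,l,z in [('bail',[(277,134),(276,270)],.115),('bar',[(391,155),(385,227)],.05)]:
    q=onplane(m,l,z)*1000;d=q[1]-q[0];print(n,q.round().tolist(),q.mean(0).round(1),np.degrees(np.arctan2(d[1],d[0])),np.linalg.norm(d))
z=np.load('w1.npz');P=z['P']
Q=P[134:272,255:300].reshape(-1,3);Q=Q[(Q[:,2]>.105)];r=cv2.minAreaRect((Q[:,:2]*1000).astype(np.float32));print(r)
# deck back edge corners
print(onplane(m,[(147,112),(345,93)],.115)*1000)
o=robot.observe();print(o['tool_pos'],o['tool_rot'][:,1])
```

```text
bail [[490.0, 417.0, 115.0], [527.0, 544.0, 115.0]] [508.8 480.4 115. ] 73.71470611093024 131.64492373520628
bar [[375.0, 476.0, 50.0], [396.0, 559.0, 50.0]] [385.3 517.5  50. ] 75.55276842590476 85.56945434453377
((506.8004455566406, 483.0931091308594), (131.43190002441406, 13.536532402038574), 74.27836608886719)
[[592.80976735 367.91108179 115.        ]
 [425.93906106 400.10709834 115.        ]]
[0.5062881  0.47480486 0.25557555] [-9.61618327e-01  2.74390444e-01 -2.76779079e-04]
```

>>> apply_moves(
  steps=[
    [[1, 2, 2, -25, 0, 0, 0], [1, 4, 3.5, -55, 0, 0, 0], [1, 4, 3.5, -85, 0, 0, 0], [1, 4, 3.5, -115, 0, 0, 0], [1, 4, 3.5, -132, 0, 0, 0], [1, 4, 3.5, -141, 0, 0, 0], [1, 4, 3.5, -141, 0, 0, 0]],
  ],
)

```text
time_s: 2.02
tool_pos: [0.5071, 0.4811, 0.1152]
tool_rot: [[-0.259, -0.966, -0.0], [-0.966, 0.259, -0.0], [0.0, 0.0, -1.0]]
force: [0.2, -0.1, 0.4]
grip_width: 1.004
grasp_force: 0.0
```

>>> apply_moves(
  steps=[
    [[-1, 0, 0, 0, 0, 0, 0], [-1, 0, 0, 0, 0, 0, 0], [-1, 0, 0, 0, 0, 0, 0], [-1, 0, 0, 0, 0, 0, 0], [-1, 0, 0, 0, 0, 0, 0], [-1, 0, 0, 0, 0, 0, 0]],
  ],
  squeeze=90,
)

```text
time_s: 2.78
tool_pos: [0.5069, 0.4812, 0.1156]
tool_rot: [[-0.259, -0.966, -0.0], [-0.966, 0.259, 0.0], [-0.0, 0.0, -1.0]]
force: [-3.0, -0.3, 3.2]
grip_width: 0.12
grasp_force: 87.9
```

>>> apply_moves(
  steps=[
    [[-1, 0, 0, 5, 0, 0, 0], [-1, 0, 0, 20, 0, 0, 0], [-1, 0, 0, 42, 0, 0, 0], [-1, 0, 0, 70, 0, 0, 0], [-1, 0, 0, 98, 0, 0, 0], [-1, 0, 0, 126, 0, 0, 0], [-1, 0, 0, 142, 0, 0, 0], [-1, 0, 0, 148, 0, 0, 0]],
  ],
)

```text
time_s: 3.78
tool_pos: [0.5072, 0.4811, 0.2643]
tool_rot: [[-0.259, -0.966, 0.001], [-0.966, 0.259, 0.001], [-0.001, -0.0, -1.0]]
force: [0.6, 0.9, -6.2]
grip_width: 0.126
grasp_force: 87.9
```

>>> apply_moves(
  steps=[
    [[-1, 0, -2, 0, 0, 0, -0.04], [-1, 0, -10, 0, 0, 0, -0.12], [-1, -2, -22, 0, 0, 0, -0.24], [-1, -3, -36, 0, 0, 0, -0.37], [-1, -4, -51, 0, 0, 0, -0.5], [-1, -5, -66, 0, 0, 0, -0.64], [-1, -6, -81, 0, 0, 0, -0.78], [-1, -6, -93, 0, 0, 0, -0.91]],
  ],
)

```text
time_s: 4.78
tool_pos: [0.5006, 0.387, 0.2621]
tool_rot: [[-0.923, -0.384, -0.002], [-0.384, 0.923, -0.001], [0.002, -0.001, -1.0]]
force: [-0.2, -0.5, -5.6]
grip_width: 0.121
grasp_force: 87.9
```

>>> apply_moves(
  steps=[
    [[-1, -1, -12, 0, 0, 0, -0.13], [-1, -1, -24, 0, 0, 0, -0.26], [-1, -2, -36, 0, 0, 0, -0.38], [-1, -2, -44, 0, 0, 0, -0.47], [-1, -2, -50, 0, 0, 0, -0.53], [-1, -2, -52, 0, 0, 0, -0.561], [-1, -2, -52, 0, 0, 0, -0.561]],
  ],
)

```text
time_s: 5.65
tool_pos: [0.4989, 0.3359, 0.2628]
tool_rot: [[-0.987, 0.161, -0.001], [0.161, 0.987, -0.001], [0.001, -0.001, -1.0]]
force: [0.6, 0.4, -5.6]
grip_width: 0.121
grasp_force: 87.9
```

Run:
```python
from h import *
o=robot.observe();print(o['tool_pos'],o['tool_rot'][:,1],o['force'],o['time_s'])
a,d,m=snap('top');b,d2,m2=snap('side')
c=np.hstack([cv2.resize(a[120:270,180:420],(400,250),interpolation=cv2.INTER_CUBIC),cv2.resize(b[130:380,150:450],(380,316))[:250]])
cv2.imwrite('pics/t2.png',c[:,:,::-1])
```

```text
[0.49893865 0.33589308 0.2628102 ] [ 1.61198688e-01  9.86921783e-01 -6.14684745e-04] [ 0.62106092  0.40155871 -5.63818696] 5.65
```

View pics/t2.png

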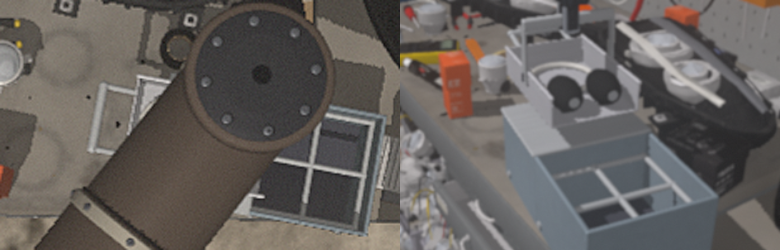

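Pan is level above the deck, mouth towards the grate, with all parts in it (side view). Lowering.

>>> apply_moves(
  steps=[
    [[-1, 0, 0, -8, 0, 0, 0], [-1, 0, 0, -18, 0, 0, 0], [-1, 0, 0, -25, 0, 0, 0], [-1, 0, 0, -29, 0, 0, 0], [-1, 0, 0, -31, 0, 0, 0], [-1, 0, 0, -32, 0, 0, 0], [-1, 0, 0, -32, 0, 0, 0]],
  ],
)

```text
time_s: 6.62
tool_pos: [0.4992, 0.3361, 0.2315]
tool_rot: [[-0.987, 0.161, 0.0], [0.161, 0.987, 0.0], [-0.0, 0.0, -1.0]]
force: [0.6, 0.2, -5.0]
grip_width: 0.119
grasp_force: 87.9
```

>>> apply_moves(
  steps=[
    [[-1, 0, 0, -1, 0, 0, 0], [-1, 0, 0, -1, 0, 0, 0], [-1, 0, 0, -2, 0, 0, 0], [-1, 0, 0, -2, 0, 0, 0]],
  ],
)

```text
time_s: 7.12
tool_pos: [0.4991, 0.3362, 0.2306]
tool_rot: [[-0.987, 0.161, 0.001], [0.161, 0.987, 0.001], [-0.001, 0.001, -1.0]]
force: [-5.9, -0.5, 5.6]
grip_width: 0.12
grasp_force: 89.5
```

>>> apply_moves(
  steps=[
    [[-0.5, 0, 0, 1, 0, 0, 0], [0, 0, 0, 1, 0, 0, 0], [0, 0, 0, 1, 0, 0, 0], [0, 0, 0, 1, 0, 0, 0], [0, 0, 0, 20, 0, 0, 0], [0, 0, 0, 55, 0, 0, 0], [0, 0, 0, 80, 0, 0, 0], [0, 0, 0, 90, 0, 0, 0]],
  ],
  squeeze=60,
)

```text
time_s: 8.12
tool_pos: [0.4995, 0.3364, 0.3208]
tool_rot: [[-0.987, 0.161, 0.002], [0.161, 0.987, 0.002], [-0.001, 0.002, -1.0]]
force: [-0.0, 0.2, 0.1]
grip_width: 0.501
grasp_force: 0.0
```

Run:
```python
from h import *
o=robot.observe();print(o['tool_pos'],o['grip_width'],o['time_s'])
a,d,m=snap('wrist','w2.png');P=cloud(d,m);np.savez('w2.npz',P=P,im=a)
```

```text
[0.49947402 0.33635779 0.32082617] 0.5014706340657504 8.125
```

View pics/w2.png

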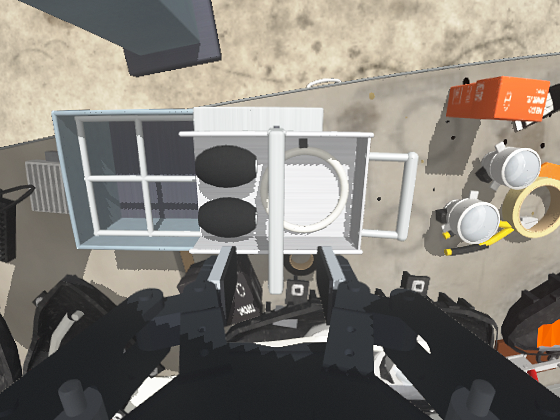

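The pan sits with its mouth at column 193, which is the deck's front edge. The bar runs from (411,155) to (403,238).

Run:
```python
from h import *
m=robot.camera_model('wrist')
for n,l,z in [('bar',[(410,157),(402,236)],.165),('bail',[(277,132),(276,288)],.23),('rearwall',[(371,135),(360,251)],.157),('mouth',[(193,145),(193,245)],.118),('deckfront',[(194,108),(193,248)],.115)]:
    q=onplane(m,l,z)*1000;d=q[1]-q[0];print(n,q.round().tolist(),q.mean(0).round(1),np.degrees(np.arctan2(d[1],d[0])),np.linalg.norm(d))
P=np.load('w2.npz')['P']
Q=P[150:242,395:420].reshape(-1,3);Q=Q[(Q[:,2]>.15)&(Q[:,2]<.18)];print(len(Q),cv2.minAreaRect((Q[:,:2]*1000).astype(np.float32)),Q.mean(0))
```

```text
bar [[483.0, 470.0, 165.0], [563.0, 459.0, 165.0]] [522.6 464.5 165. ] -7.693585183772228 80.92549693459732
bail [[438.0, 349.0, 230.0], [560.0, 328.0, 230.0]] [499.  338.3 230. ] -9.595444527973065 124.70950125167566
rearwall [[457.0, 437.0, 157.0], [576.0, 417.0, 157.0]] [516.8 426.6 157. ] -9.611152510372728 120.93455489327282
mouth [[441.0, 256.0, 118.0], [556.0, 227.0, 118.0]] [498.3 241.6 118. ] -13.902269195221042 119.0114351819426
deckfront [[403.0, 265.0, 115.0], [561.0, 225.0, 115.0]] [481.9 245.1 115. ] -14.172356280927707 163.36330330713525
1231 ((522.8551635742188, 464.23077392578125), (21.10615348815918, 90.44784545898438), 86.91434478759766) [0.51801901 0.46355129 0.16618409]
```

>>> apply_moves(
  steps=[
    [[-0.3, 4, 24, 0, 0, 0, 0], [-0.3, 10, 64, 0, 0, 0, 0], [-0.3, 18, 108, 0, 0, 0, 0], [-0.3, 22, 128.5, -10, 0, 0, 0], [-0.3, 22, 128.5, -50, 0, 0, 0], [-0.3, 22, 128.5, -90, 0, 0, 0], [-0.3, 22, 128.5, -120, 0, 0, 0], [-0.3, 22, 128.5, -120, 0, 0, 0]],
  ],
)

```text
time_s: 9.18
tool_pos: [0.5198, 0.4632, 0.195]
tool_rot: [[-0.987, 0.162, -0.004], [0.162, 0.987, -0.006], [0.004, -0.006, -1.0]]
force: [0.3, 0.0, 0.9]
grip_width: 0.347
grasp_force: 0.0
```

>>> apply_moves(
  steps=[
    [[-0.3, 0, 0, -20, 0, 0, 0], [-0.3, 0, 0, -32, 0, 0, 0], [-0.3, 0, 0, -34, 0, 0, 0], [-0.3, 0, 0, -34, 0, 0, 0]],
  ],
)

```text
time_s: 9.68
tool_pos: [0.5214, 0.4648, 0.166]
tool_rot: [[-0.987, 0.161, 0.001], [0.161, 0.987, 0.0], [-0.001, 0.001, -1.0]]
force: [-0.3, 0.2, 1.0]
grip_width: 0.352
grasp_force: 0.0
```

>>> apply_moves(
  steps=[
    [[-1, 0, 0, 0, 0, 0, 0], [-1, 0, 0, 0, 0, 0, 0], [-1, 0, 0, 0, 0, 0, 0], [-1, 0, 0, 0, 0, 0, 0]],
  ],
  squeeze=35,
)

```text
time_s: 10.18
tool_pos: [0.5213, 0.4649, 0.166]
tool_rot: [[-0.987, 0.161, 0.001], [0.161, 0.987, 0.001], [-0.001, 0.001, -1.0]]
force: [-0.5, -0.0, 4.1]
grip_width: 0.122
grasp_force: 34.2
```

>>> apply_moves(
  steps=[
    [[-1, 0, -2, 9, 0, 0, 0], [-1, -1, -5, 19, 0, 0, 0], [-1, -1, -8, 28, 0, 0, 0], [-1, -2, -11, 37.5, 0, 0, 0], [-1, -3, -19, 55.4, 0, 0, 0], [-1, -5, -28.5, 72.5, 0, 0, 0], [-1, -6, -34, 81, 0, 0, 0], [-1, -6, -34, 81, 0, 0, 0]],
  ],
)

```text
time_s: 11.18
tool_pos: [0.5153, 0.4303, 0.2477]
tool_rot: [[-0.987, 0.162, 0.001], [0.162, 0.987, 0.002], [-0.001, 0.002, -1.0]]
force: [-0.2, 1.2, -2.7]
grip_width: 0.125
grasp_force: 34.2
```

>>> apply_moves(
  steps=[
    [[-1, -1.5, -8.5, 12, 0, 0, 0], [-1, -3, -17.5, 23, 0, 0, 0], [-1, -4, -24, 30, 0, 0, 0], [-1, -5, -31, 37, 0, 0, 0], [-1, -6.5, -38, 43.5, 0, 0, 0], [-1, -8, -46, 50, 0, 0, 0], [-1, -8, -46, 50, 0, 0, 0], [-1, -8, -46, 50, 0, 0, 0]],
  ],
)

```text
time_s: 12.18
tool_pos: [0.5071, 0.3845, 0.2963]
tool_rot: [[-0.987, 0.162, 0.0], [0.162, 0.987, 0.0], [-0.0, 0.0, -1.0]]
force: [0.1, -0.3, -3.6]
grip_width: 0.125
grasp_force: 34.1
```

Run:
```python
from h import *
b,d2,m2=snap('side');cv2.imwrite('pics/s3.png',cv2.resize(b[100:400,150:450],(600,600))[:,:,::-1])
```

```text
(no output)
```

View pics/s3.png

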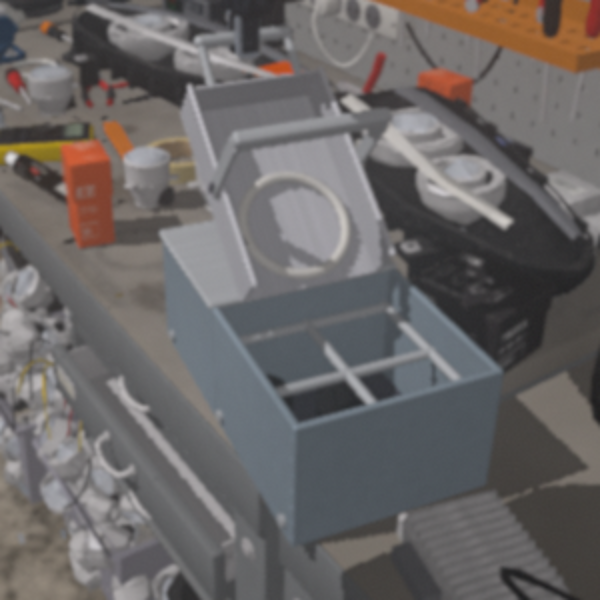

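The side view shows both buffers gone from the pan. A dark shape lies under the grate at (340,395), and the ring has slid down to the mouth. Tipping further.

>>> apply_moves(
  steps=[
    [[-1, -3, -15.5, 11.5, 0, 0, 0], [-1, -5.5, -32.5, 21.5, 0, 0, 0], [-1, -8.5, -50, 30, 0, 0, 0], [-1, -11.5, -68, 37, 0, 0, 0], [-1, -14.5, -86.5, 42, 0, 0, 0], [-1, -18, -105.5, 46, 0, 0, 0], [-1, -18, -105.5, 46, 0, 0, 0], [-1, -18, -105.5, 46, 0, 0, 0]],
  ],
)

```text
time_s: 13.22
tool_pos: [0.4891, 0.2789, 0.3423]
tool_rot: [[-0.987, 0.162, 0.0], [0.162, 0.987, 0.0], [0.0, 0.0, -1.0]]
force: [-0.4, 0.7, -4.5]
grip_width: 0.125
grasp_force: 34.2
```

Run:
```python
from h import *
b,d2,m2=snap('side');cv2.imwrite('pics/s4.png',cv2.resize(b[100:400,150:450],(600,600))[:,:,::-1])
```

```text
(no output)
```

View pics/s4.png

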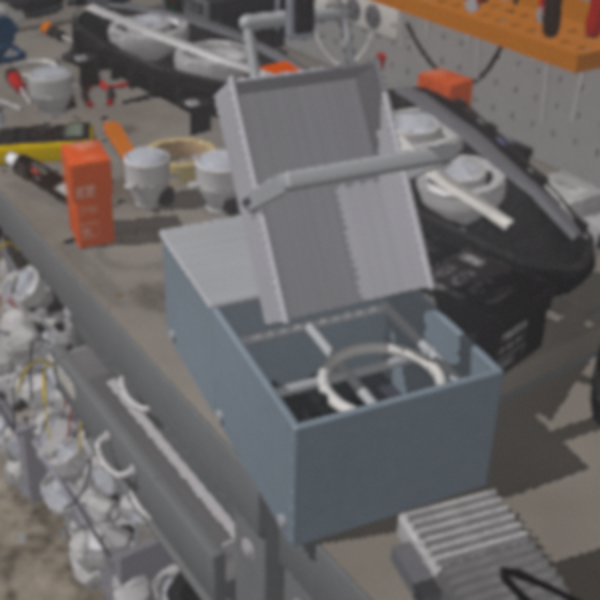

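The ring now lies on the grate (380,378) and the pan is empty. Lowering along the reverse arc.

>>> apply_moves(
  steps=[
    [[-1, 3.5, 19, -4, 0, 0, 0], [-1, 6.5, 37.5, -9, 0, 0, 0], [-1, 9.5, 55.5, -16, 0, 0, 0], [-1, 12.5, 73, -24.5, 0, 0, 0], [-1, 15, 90, -34.5, 0, 0, 0], [-1, 18, 105.5, -46, 0, 0, 0], [-1, 20.5, 120.5, -59, 0, 0, 0], [-1, 23, 134, -73, 0, 0, 0]],
  ],
)

```text
time_s: 14.28
tool_pos: [0.5122, 0.4138, 0.2683]
tool_rot: [[-0.987, 0.162, -0.0], [0.162, 0.987, -0.0], [0.0, -0.0, -1.0]]
force: [-0.5, -2.2, -2.5]
grip_width: 0.124
grasp_force: 34.0
```

>>> apply_moves(
  steps=[
    [[-1, 2, 12, -15, 0, 0, 0], [-1, 4, 23, -31, 0, 0, 0], [-1, 5, 33, -48.5, 0, 0, 0], [-1, 6, 41, -66, 0, 0, 0], [-1, 7.5, 47, -85, 0, 0, 0], [-1, 8, 49.5, -94.5, 0, 0, 0], [-1, 8, 51, -100, 0, 0, 0], [-1, 8, 51, -100, 0, 0, 0]],
  ],
)

```text
time_s: 15.28
tool_pos: [0.5206, 0.4651, 0.1704]
tool_rot: [[-0.987, 0.161, 0.002], [0.161, 0.987, 0.002], [-0.001, 0.003, -1.0]]
force: [-0.8, 2.0, 4.3]
grip_width: 0.12
grasp_force: 34.9
```

>>> apply_moves(
  steps=[
    [[-1, 0, 0, -1, 0, 0, 0], [-1, 0, 0, -2, 0, 0, 0], [-1, 0, 0, -2, 0, 0, 0]],
  ],
)

```text
time_s: 15.65
tool_pos: [0.5207, 0.4656, 0.1693]
tool_rot: [[-0.987, 0.161, 0.003], [0.161, 0.987, 0.004], [-0.002, 0.004, -1.0]]
force: [-1.6, 3.6, 5.8]
grip_width: 0.12
grasp_force: 35.1
```

Run:
```python
from h import *
b,d2,m2=snap('side');P=cloud(d2,m2);cv2.imwrite('pics/s5.png',cv2.resize(b[100:400,150:450],(600,600))[:,:,::-1])
```

```text
(no output)
```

View pics/s5.png

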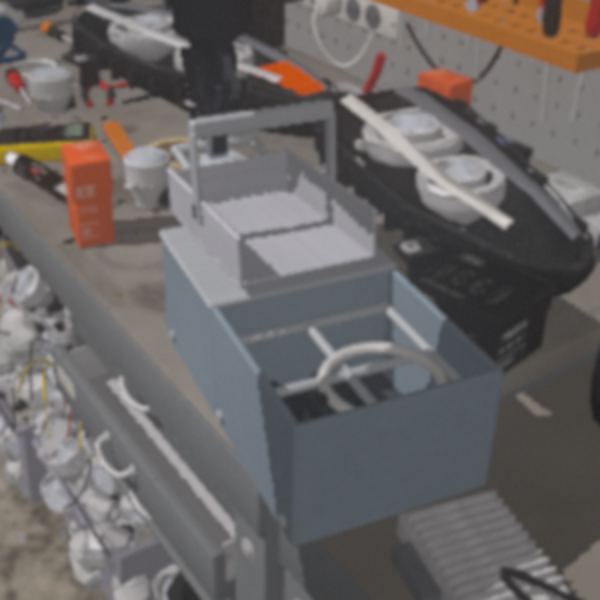

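The pan is flat or nearly so, its mouth slightly behind the deck's edge and within limits. Releasing it and moving up.

>>> apply_moves(
  steps=[
    [[-0.75, 0, 0, 1, 0, 0, 0], [-0.6, 0, 0, 1, 0, 0, 0], [-0.3, 0, 0, 1, 0, 0, 0], [-0.3, 0, 0, 1, 0, 0, 0], [-0.3, 0, 0, 1, 0, 0, 0], [-0.3, 0, 0, 30, 0, 0, 0], [-0.3, 0, 0, 80, 0, 0, 0], [-0.3, 0, 0, 130, 0, 0, 0]],
  ],
)

```text
time_s: 16.7
tool_pos: [0.52, 0.4638, 0.2984]
tool_rot: [[-0.987, 0.162, -0.0], [0.162, 0.987, -0.001], [0.0, -0.001, -1.0]]
force: [1.1, 1.7, 0.5]
grip_width: 0.351
grasp_force: 0.0
```

>>> apply_moves(
  steps=[
    [[0, -4, -25, 40, 0, 0, 0], [0, -10, -75, 70, 0, 0, 0], [0, -18, -130, 70, 0, 0, 0], [0, -25, -185, 70, 0, 0, 0], [0, -31, -230, 70, 0, 0, 0], [0, -35, -260, 70, 0, 0, 0], [0, -35, -260, 70, 0, 0, 0], [0, -35, -260, 70, 0, 0, 0]],
  ],
)

```text
time_s: 17.7
tool_pos: [0.4853, 0.2043, 0.3673]
tool_rot: [[-0.987, 0.162, 0.0], [0.162, 0.987, 0.0], [-0.0, 0.0, -1.0]]
force: [0.7, 0.1, 0.0]
grip_width: 0.5
grasp_force: 0.0
```

Run:
```python
from h import *
o=robot.observe();print(o['tool_pos'],o['tool_rot'].round(3).tolist(),o['qpos'].round(),o['time_s'])
a,d,m=snap('wrist','w6.png');np.savez('w6.npz',P=cloud(d,m),im=a)
```

```text
[0.4853295  0.2043406  0.36725296] [[-0.987, 0.162, 0.0], [0.162, 0.987, 0.0], [-0.0, 0.0, -1.0]] [  44.    3.   -7.   -0.  -80. -143.] 17.7
```

View pics/w6.png

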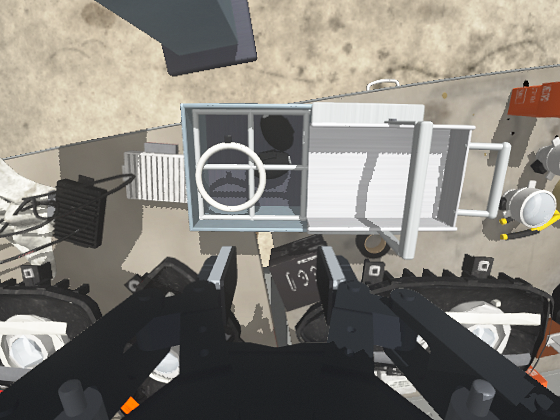

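The ring is on the grate with its centre near (231,177) and its tab at (229,139). The buffers are below at (278,132) and (273,162). Checking heights, ring fit and pan level.

Run:
```python
from h import *
z=np.load('w6.npz');P=z['P'];im=z['im'].astype(int);m=robot.camera_model('wrist')
org=np.array([482.5,245.1]);a=np.radians(-99.7);R=np.array([[np.cos(a),np.sin(a)],[-np.sin(a),np.cos(a)]])
loc=lambda q:R@(np.asarray(q)[:2]*1000-org)
for n,(u,v) in dict(b1=(278,132),b2=(273,160),b2b=(270,172)).items(): print(n,P[v,u],loc(P[v,u]))
S=np.zeros((420,560),bool);S[135:215,190:270]=1
for lo,hi in((.083,.1),(.083,.13)):
    M=S&(P[...,2]>lo)&(P[...,2]<hi)&(im.min(2)>165)
    Q=P[M]*1000
    # restrict by circle fit
    A=np.c_[2*Q[:,:2],np.ones(len(Q))];w=np.ones(len(Q))>0
    for _ in range(6):
        s=np.linalg.lstsq(A[w],(Q[w,:2]**2).sum(1),rcond=None)[0];r=np.sqrt(s[2]+s[0]**2+s[1]**2);e=np.abs(np.hypot(*(Q[:,:2]-s[:2]).T)-r);w=e<8
    B=np.c_[Q[w,:2]-s[:2],np.ones(w.sum())];pl=np.linalg.lstsq(B,Q[w,2],rcond=None)[0]
    print('ring',s[:2],r,w.sum(),'plane',pl,loc(s[:2]/1000))
# pan floor plane
F=P[140:220,315:395].reshape(-1,3);F=F[(F[:,2]>.105)&(F[:,2]<.135)];pl=np.linalg.lstsq(np.c_[F[:,:2]-F[:,:2].mean(0),np.ones(len(F))],F[:,2],rcond=None)[0];print('pan floor',pl)
for n,l,zz in [('mouth',[(306,125),(305,225)],.118),('panrear',[(473,128),(455,229)],.157)]:
    q=onplane(m,l,zz);print(n,[loc(x).round() for x in q])
C=P[235:310,265:330].reshape(-1,3);C=C[(C[:,2]>.06)&(C[:,2]<.078)];print('carton part',cv2.minAreaRect((C[:,:2]*1000).astype(np.float32)))
```

```text
b1 [0.43197934 0.21737469 0.04948151] [ 35.84112444 -45.12697024]
b2 [0.47156611 0.20336172 0.0457138 ] [42.98381062 -3.74512071]
b2b [0.48875573 0.19587536 0.0462894 ] [47.46687415 14.46012777]
ring [480.07240883 142.20128774] 44.927806822369156 1159 plane [ 6.90983639e-04 -5.89497162e-04  8.87337543e+01] [101.83664097  14.94445514]
ring [480.07240883 142.20128774] 44.927806822369156 1159 plane [ 6.90983639e-04 -5.89497162e-04  8.87337543e+01] [101.83664097  14.94445514]
pan floor [ 0.00828152 -0.00042285  0.11916134]
mouth [array([  2., -57.]), array([-1., 73.])]
panrear [array([-183.,  -58.]), array([-183.,   63.])]
carton part ((675.8274536132812, 226.74713134765625), (106.16355895996094, 99.71687316894531), 10.45557689666748)
```

Everything checks out: the buffers are in the bin, the pan is flat, and the ring is flat with its centre at (480,142). I'll grip the rim 28° from the tab, over an opening.

>>> apply_moves(
  steps=[
    [[-0.4, -4, -6, 0, 0, 0, 0.15], [-0.4, -8, -13, 0, 0, 0, 0.32], [-0.4, -12, -20, 0, 0, 0, 0.49], [-0.4, -16, -27, 0, 0, 0, 0.66], [-0.4, -20, -33, -10, 0, 0, 0.83], [-0.4, -24, -39, -20, 0, 0, 1.0], [-0.4, -28, -45, -35, 0, 0, 1.17], [-0.4, -32, -51, -50, 0, 0, 1.34]],
  ],
  squeeze=30,
)

```text
time_s: 18.75
tool_pos: [0.4532, 0.1539, 0.3164]
tool_rot: [[-0.377, -0.926, -0.001], [-0.926, 0.377, -0.001], [0.001, 0.0, -1.0]]
force: [0.9, 0.0, -0.4]
grip_width: 0.302
grasp_force: 0.0
```

>>> apply_moves(
  steps=[
    [[-0.4, -4, -6, -20, 0, 0, 0.17], [-0.4, -8, -12, -40, 0, 0, 0.34], [-0.4, -12, -18, -60, 0, 0, 0.51], [-0.4, -15, -24, -80, 0, 0, 0.67], [-0.4, -15.5, -25, -110, 0, 0, 0.71], [-0.4, -15.5, -25, -135, 0, 0, 0.71], [-0.4, -15.5, -25, -145, 0, 0, 0.71], [-0.4, -15.5, -25, -145, 0, 0, 0.71]],
  ],
)

```text
time_s: 19.75
tool_pos: [0.4377, 0.1284, 0.1719]
tool_rot: [[0.312, -0.95, -0.001], [-0.95, -0.312, -0.001], [0.001, 0.001, -1.0]]
force: [0.3, 0.5, 0.7]
grip_width: 0.299
grasp_force: 0.0
```

Run:
```python
from h import *
o=robot.observe();print(o['tool_pos'],o['tool_rot'].round(3).tolist(),o['qpos'].round(),o['time_s'])
a,d,m=snap('wrist','w7.png');P=cloud(d,m);o=robot.observe()
im=a.astype(int);M=(P[...,2]>.083)&(P[...,2]<.095)&(np.hypot(P[...,0]-.48,P[...,1]-.142)<.056)&(np.hypot(P[...,0]-.48,P[...,1]-.142)>.034)
Q=P[M]*1000;A=np.c_[2*Q[:,:2],np.ones(len(Q))];s=np.linalg.lstsq(A,(Q[:,:2]**2).sum(1),rcond=None)[0];print(s[:2],np.sqrt(s[2]+s[0]**2+s[1]**2),len(Q),np.median(Q[:,2]))
t=(im.max(2)<60)&(np.hypot(P[...,0]-.48,P[...,1]-.142)<.06)&(P[...,2]>.082)&(P[...,2]<.095);print('tab',P[t].mean(0) if t.any() else None,t.sum())
```

```text
[0.43765899 0.12840008 0.17191371] [[0.312, -0.95, -0.001], [-0.95, -0.312, -0.001], [0.001, 0.001, -1.0]] [ 41.   4. -33.   0. -53. -23.] 19.75
[480.08620219 140.54460624] 44.87100265045495 3916 88.881267495083
tab [0.42906643 0.14529385 0.08712648] 43
```

View pics/w7.png

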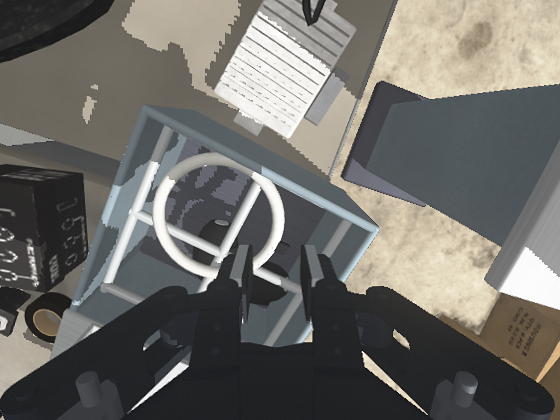

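The ring is between the open fingers' path, its centre confirmed at (480,141) and the tab clear to the side. Descending and closing.

>>> apply_moves(
  steps=[
    [[-0.4, 0, -1.5, -20, 0, 0, 0], [-0.4, 0, -2, -42, 0, 0, 0], [-0.4, 0, -2, -57, 0, 0, 0], [-0.4, 0, -2, -65, 0, 0, 0], [-0.4, 0, -2, -65, 0, 0, 0], [-0.4, 0, -2, -65, 0, 0, 0]],
  ],
)

```text
time_s: 20.55
tool_pos: [0.4381, 0.1264, 0.1081]
tool_rot: [[0.312, -0.95, 0.001], [-0.95, -0.312, 0.001], [-0.0, -0.001, -1.0]]
force: [-0.1, 0.3, -0.3]
grip_width: 0.304
grasp_force: 0.0
```

>>> apply_moves(
  steps=[
    [[-1, 0, 0, 0, 0, 0, 0], [-1, 0, 0, 0, 0, 0, 0], [-1, 0, 0, 0, 0, 0, 0], [-1, 0, 0, 0, 0, 0, 0]],
  ],
)

```text
time_s: 21.05
tool_pos: [0.438, 0.1263, 0.1076]
tool_rot: [[0.312, -0.95, 0.001], [-0.95, -0.312, 0.0], [-0.0, -0.001, -1.0]]
force: [-0.5, 1.4, 1.9]
grip_width: 0.112
grasp_force: 29.3
```

>>> apply_moves(
  steps=[
    [[-1, 0, 0, 4, 0, 0, 0], [-1, 0, 0, 14, 0, 0, 0], [-1, 0, 0, 34, 0, 0, 0], [-1, 0, 0, 58, 0, 0, 0], [-1, 0, 0, 80, 0, 0, 0], [-1, 0, 0, 90, 0, 0, 0], [-1, 0, 0, 90, 0, 0, 0]],
  ],
)

```text
time_s: 21.92
tool_pos: [0.4377, 0.1261, 0.1978]
tool_rot: [[0.312, -0.95, 0.001], [-0.95, -0.312, 0.001], [-0.001, -0.001, -1.0]]
force: [0.3, 0.6, -0.3]
grip_width: 0.111
grasp_force: 29.2
```

Run:
```python
from h import *
a,d,m=snap('wrist');P=cloud(d,m);o=robot.observe();print(o['tool_pos'],o['grip_width'])
im=a.astype(int);c=o['tool_pos']*1000+[42.1,14.2,0];r=np.hypot(P[...,0]*1000-c[0],P[...,1]*1000-c[1])
M=(P[...,2]>.15)&(P[...,2]<.21)&(r<60)&(r>30)&(im.min(2)>130)
Q=P[M]*1000;print(len(Q))
A=np.c_[2*Q[:,:2],np.ones(len(Q))];s=np.linalg.lstsq(A,(Q[:,:2]**2).sum(1),rcond=None)[0];print(s[:2],np.sqrt(s[2]+s[0]**2+s[1]**2))
print('plane',np.linalg.lstsq(np.c_[Q[:,:2]-s[:2],np.ones(len(Q))],Q[:,2],rcond=None)[0], 'tcp offset',s[:2]-o['tool_pos'][:2]*1000)
C=P.reshape(-1,3);C=C[(C[:,2]>.06)&(C[:,2]<.078)&(np.hypot(C[:,0]-.673,C[:,1]-.227)<.09)]
print('carton',len(C),cv2.minAreaRect((C[:,:2]*1000).astype(np.float32)) if len(C) else None)
```

```text
[0.43732875 0.12592067 0.19705468] 0.11307617165829642
5983
[479.44149554 139.62773876] 44.32523104508205
plane [-6.54681900e-03 -1.75090952e-03  1.78301916e+02] tcp offset [42.11274216 13.7070639 ]
carton 6713 ((657.5427856445312, 222.99801635742188), (72.22370147705078, 101.3782958984375), 10.219329833984375)
```

The ring is held flat. Carton centre is about (667,225), so the shift to its TCP target is (+187.5, +85.5).

>>> apply_moves(
  steps=[
    [[-1, 10, 5, 0, 0, 0, 0], [-1, 38, 17, 0, 0, 0, 0], [-1, 72, 33, 0, 0, 0, 0], [-1, 108, 49, 0, 0, 0, 0], [-1, 142, 65, 0, 0, 0, 0], [-1, 170, 77.5, 0, 0, 0, 0], [-1, 187.5, 85.5, 0, 0, 0, 0], [-1, 187.5, 85.5, 0, 0, 0, 0]],
  ],
)

```text
time_s: 22.98
tool_pos: [0.626, 0.2118, 0.1949]
tool_rot: [[0.311, -0.95, -0.002], [-0.95, -0.311, -0.002], [0.001, 0.003, -1.0]]
force: [0.5, -0.0, -1.0]
grip_width: 0.115
grasp_force: 29.2
```

>>> apply_moves(
  steps=[
    [[-1, 0, 0, -20, 0, 0, 0], [-1, 0, 0, -50, 0, 0, 0], [-1, 0, 0, -75, 0, 0, 0], [-1, 0, 0, -90, 0, 0, 0], [-1, 0, 0, -95, 0, 0, 0], [-1, 0, 0, -97, 0, 0, 0], [-1, 0, 0, -98, 0, 0, 0], [-1, 0, 0, -98, 0, 0, 0]],
  ],
)

```text
time_s: 23.98
tool_pos: [0.6254, 0.2117, 0.1]
tool_rot: [[0.312, -0.95, 0.001], [-0.95, -0.312, 0.001], [-0.0, -0.001, -1.0]]
force: [1.2, -0.3, -0.4]
grip_width: 0.118
grasp_force: 29.2
```

>>> apply_moves(
  steps=[
    [[-1, 0, 0, -1, 0, 0, 0], [-1, 0, 0, -1.5, 0, 0, 0], [-1, 0, 0, -1.5, 0, 0, 0], [-0.8, 0, 0, -1, 0, 0, 0], [-0.5, 0, 0, 0, 0, 0, 0], [-0.4, 0, 0, 0, 0, 0, 0], [-0.4, 0, 0, 0, 0, 0, 0], [-0.4, 0, 0, 10, 0, 0, 0]],
  ],
)

```text
time_s: 24.98
tool_pos: [0.6246, 0.2112, 0.1088]
tool_rot: [[0.312, -0.95, -0.002], [-0.95, -0.312, -0.001], [0.0, 0.002, -1.0]]
force: [0.5, 1.7, -0.4]
grip_width: 0.299
grasp_force: 0.0
```

>>> apply_moves(
  steps=[
    [[-0.4, 0, 0, 30, 0, 0, 0], [-0.4, 0, 0, 70, 0, 0, 0], [-0.4, -10, 0, 110, 0, 0, 0], [-0.4, -30, 0, 150, 0, 0, 0], [-0.4, -60, 0, 170, 0, 0, 0], [-0.4, -60, 0, 170, 0, 0, 0], [-0.4, -60, 0, 170, 0, 0, 0]],
  ],
)

```text
time_s: 25.85
tool_pos: [0.5651, 0.2116, 0.2797]
tool_rot: [[0.312, -0.95, 0.001], [-0.95, -0.312, 0.001], [-0.0, -0.001, -1.0]]
force: [0.1, -0.5, -0.6]
grip_width: 0.301
grasp_force: 0.0
```

Run:
```python
from h import *
a,d,m=snap('wrist','w8.png');P=cloud(d,m);im=a.astype(int)
r=np.hypot(P[...,0]-.667,P[...,1]-.225)
M=(P[...,2]>.072)&(P[...,2]<.095)&(r<.075)&(im.min(2)>130)
Q=P[M]*1000
A=np.c_[2*Q[:,:2],np.ones(len(Q))];s=np.linalg.lstsq(A,(Q[:,:2]**2).sum(1),rcond=None)[0];print('ring',s[:2],np.sqrt(s[2]+s[0]**2+s[1]**2),len(Q))
print('plane',np.linalg.lstsq(np.c_[Q[:,:2]-s[:2],np.ones(len(Q))],Q[:,2],rcond=None)[0])
C=P[(r<.09)&(P[...,2]>.062)&(P[...,2]<.085)];print('carton',cv2.minAreaRect((C[:,:2]*1000).astype(np.float32)))
```

```text
ring [666.28678668 226.05188677] 44.45634774841233 1973
plane [ 1.76834219e-03 -1.48420626e-03  7.86347705e+01]
carton ((675.7384033203125, 228.767578125), (128.393310546875, 118.15559387207031), 25.464956283569336)
```

View pics/w8.png

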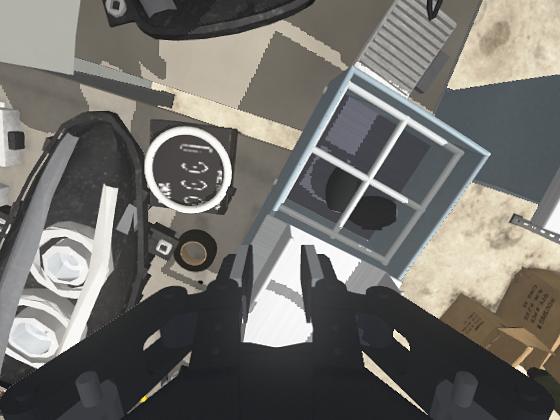

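The ring lies flat on the carton, centred at (188,167) in the picture. Both buffers are under the grate at about (342,190) and (375,212), and the gripper is clear. Handing in.

```bash
python3 -c "
from rig import robot
print(robot.hand_in())"
```

```text
the job is handed in; nothing more can be done
None
```

I finished all the steps and handed the job in at about 26 s: both buffers are in the bin, the empty pan is flat on the deck, and the ring lies flat on the carton, roughly centred; hand-in returned no verdict.

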